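Kit the machined parts and close the connector tub

TASK

Lay out the kit for the next assembly: set each machined part down flat inside the shallow tray shaped for it - the upright-flange bracket in the wide oblong tray, the square spacer in the square tray, the slim bar in the narrow tray. Put the small beige connector flat inside the round tub, and then close the tub with its lid, fully seated. Leave the tape roll, the amber vial and the cutters where they are, and let go of everything.

Things in the scene. Friction and masses are not known exactly. Their poses are not given: they have to be found in the camera images.
- bracket: loose light metal bracket, about 36x64x34 mm, 0.09 kg. Flat base plate 5 mm thick spanning x -16..18, y -32..32 mm; on it an upright flange plate spanning x -18..-13, y -17..17, z 5..34 mm, which can be pinched by its two 5 mm thick upright edges (34 mm apart, along y) or across its 5 mm thickness. Origin: under the centre of the base, at its underside; z up.
- spacer: loose light metal square spacer block with a round bore through it, 44x44x14 mm, 0.09 kg, lying flat. Sides parallel to x and y. Origin: centre of the underside; z up.
- bar: loose slim white bar with three holes, 12x70x12 mm, long along its y, 0.09 kg. Origin: centre of the underside; z up.
- connector: loose small beige electrical connector block, lying flat, 30 mm (x) by 31 mm (y) by 12 mm high, 0.02 kg. The housing itself spans x -9..9, y -16..16 mm (the sockets stick out along x); pinch its two ends, 31 mm apart along y. Origin: centre of the underside; z up.
- tub_lid: loose round grey lid, lying plug side down, 0.08 kg. From below: plug 72 mm diameter, 6 mm high (bottom edge chamfered); disc 90 mm diameter, 5 mm thick; black upright round knob 26 mm diameter, 22 mm high, on the centre; 33 mm high overall. Origin: centre of the plug's underside; z up.
- bracket_nest: the wide oblong tray, for the bracket: fixed shallow open tray with a grey floor and a low black rim. Floor 3 mm thick, rim 5 mm wide, its top 8 mm above the bench (5 mm above the tray floor). Origin: centre of the underside, on the bench; z up. Inside 52 mm (x) by 82 mm (y); either way round serves.
- spacer_nest: the square tray, for the spacer: fixed shallow open tray with a grey floor and a low black rim. Floor 3 mm thick, rim 5 mm wide, its top 8 mm above the bench (5 mm above the tray floor). Origin: centre of the underside, on the bench; z up. Inside 60x60 mm; any quarter turn serves.
- bar_nest: the narrow tray, for the bar: fixed shallow open tray with a grey floor and a low black rim. Floor 3 mm thick, rim 5 mm wide, its top 8 mm above the bench (5 mm above the tray floor). Origin: centre of the underside, on the bench; z up. Inside 30 mm (x) by 88 mm (y); either way round serves.
- parts_tub: fixed round open grey tub, 90 mm outer diameter, 82 mm inside diameter, floor 3 mm thick, rim at 25 mm height. Origin: centre of the underside, on the bench; z up. The lid's plug drops 6 mm into the mouth with 5 mm play each side, so the seated lid's origin is 19 mm above the tub's origin and contents may reach at most 16 mm above the tub's floor.
- tape_roll: loose bystander: amber tape roll lying flat, 79 mm diameter, 19 mm high; leave it. Origin: centre of the underside.
- amber_vial: loose bystander: amber vial with a black cap, standing, 25 mm diameter, 51 mm high; leave it. Origin: centre of the underside.
- cutters: loose bystander: cutters with blue handles, 44x124x11 mm, lying flat; leave them. Origin: centre of the underside.
- pen_pot_1: fixed grey round pen pot standing amid the work, 80 mm diameter, 98 mm high, its pens up to about 160 mm; carry things over or round it. Origin: centre of the underside.
Mind the look-alikes: they are no part of the job. What is shaped like the parts_tub but pink is not meant.

How it is judged:
By the outcome, as a careful person would: the job done as asked, in the order asked, and still so for the second after the job is handed in, with the robot touching nothing.
It also fails if it takes over 112 s, if anything falls off the work surface, if the arm or the gripper's body presses on something with over 40 N, if the wrist force passes 120 N, or if a joint passes its speed limit or range.

ROBOT

A 6-joint arm with a two-finger parallel gripper is mounted at the origin on the work surface; the furniture and walls round the work are solid. World frame = base frame: x ahead of the robot, y to its left, z up, the work surface at z = 0. Lengths are in m, angles in degrees, forces in N, time in s.
With the tool pointing down it reaches from about 0.3 to 0.75 m from the base axis. Payload 8.5 kg.
Tool frame: the origin (TCP) lies between the finger pads; the fingertips stand 19 mm ahead of it and the grasp point (between the pads) is the TCP; z points along the fingers, y is the line along which they close (so a half turn about z gives the same grasp; the last joint's range is limited). The gripper opens to 85 mm and grips with 20 to 120 N. Pads are 22 mm wide; open, the fingers measure 114 mm over their backs; the gripper's body (76 mm by 85 mm) begins 54 mm behind the grasp point. The pads swing forward as they close: fully open they stand 13 mm farther back than shut.
Start: joints at [56.476, 21.807, 74.336, -0, 83.858, -12.336], TCP at [0.199, 0.513, 0.25] pointing down, gripper open.
Joint ranges: [-178.18, 178.18], [-50.72, 133.34], [12.68, 142.11], [-81.47, 261.47], [9.98, 163.14], [-165.26, 165.26]. Speed limits (degrees/s): [136.94, 136.94, 180, 180, 180, 180].

INTERFACE

Orientations are given as a 3x3 rotation matrix whose columns are the frame's x, y, z axes.
In Python, from rig import env, optics gives the robot as it stands.
- The arm moves only by the tool arm_command, never from a script. Its argument "commands" is one flat list of numbers, 7 for each row, row after row: the closure, from -1 (fully open) to 1 (shut), so that 0 is half open, then the shift along the tool's x, y, z as a fraction of full scale, then the turn, a rotation vector about the tool's x, y, z as a fraction of full scale. A call has 1 to 12 rows; each row is the pose to reach, as a shift and turn from the pose commanded when the call began, along the tool's axes at that moment; what a row does not reach only later rows make up. Full scale, the value 1, is 500 mm for a shift and 120 degrees for a turn. A row lasts 1/12 s, in which the tool goes at most 41.7 mm and 7.16 degrees, less where a joint would pass 70% of its speed; a pose out of reach is approached as far as the arm can. A call with a number of a shift or a turn outside -1 to 1 is refused whole. A call with a gripper value outside its range is refused whole. The fingers move at their own pace and stop on an object; "newtons" is the grip in N (left out, the last holds). Time passes only in rows, so rows that repeat a pose let the fingers close. It gives the time, the measured TCP pose, the force, the opening and the grip force at its end, in the units of the state.
- env.observe(): the state, without advancing time (a new reading comes with each control period).
- optics.get_image(name): name is "scene" or "top" or "wrist"; returns a dict with "image" (480x640x3 uint8, red, green, blue), "intrinsics" (3x3 intrinsics, pixels), "origin" and "orientation" of the camera in the world; the wrist camera has in their place "tool_from_camera" (4x4, takes a point from camera to tool coordinates, whose origin is the TCP and whose axes are the flange's). Camera axes: x right, y down, z forward; pixel columns grow to the right and rows downward; lengths in m; the calibration is good to about 2 mm. A picture is of the moment at which its call begins: read the wrist's pose just before it. There is no depth.
- env.close_job(): hands the job in; it is judged then, once.
The state is a dict: "time_s": time; "q": joint angles; "qvel": joint speeds; "joint_efforts": joint torques, N m; "position": TCP position; "tool_rot": TCP orientation; "ft_force": force on the tool from outside, world axes, zero at the start; "wrist_torque": the same for the moment, N m; "grip_width": finger opening in m; "gripper_force": force on a finger pad.
Only numpy, scipy, OpenCV 4.12 (cv2) and the standard library are available. Lean on these libraries where they do the work, as an engineer would, in place of code of your own. Each camera call takes 0.05 s, during which the arm holds its last target. There are 200 camera calls.

## Working session

There is one attempt and no reset: what is moved stays moved. The work goes in short steps, Python scripts to look and compute and a tool call to move; the robot and the scene stay as the last step left them, time stands still between calls to the robot, and variables do not carry over. Pictures are saved under pics/ and viewed, at most 14 in all, crops included, and the job is handed in when it is done.

Besides the shell and the picture viewer there is one more tool, called after ">>>" as name(argument=value, ...) on one line, values as JSON. arm_command: Moves the arm, as the interface text tells. Shift numbers are shares of 500 mm and turn numbers shares of 120 degrees, none past 1 either way. Its arguments: {"type":"object","properties":{"commands":{"type":"array","items":{"type":"number"}},"newtons":{"type":"number"}},"required":["commands"]}

```bash
mkdir -p pics; ls
python3 - <<'E'
from rig import env, optics
import cv2,numpy as np
s=env.observe(); print(s['position'],s['tool_rot'],s['grip_width'])
for n in ['top','scene','wrist']:
    d=optics.get_image(n); cv2.imwrite(f'pics/{n}0.png',d['image'][:,:,::-1])
    print(n,{k:np.round(v,4).tolist() for k,v in d.items() if k!='image'})
E
```

```text
pics
[0.19863447 0.51258805 0.2497088 ] [[-9.32407113e-01  3.61408807e-01 -8.06458237e-04]
 [ 3.61409583e-01  9.32406318e-01 -1.25316310e-03]
 [ 2.99042575e-04 -1.45991992e-03 -9.99998890e-01]] 0.08563214264318518
top {'intrinsics': [[495.6186, 0.0, 315.8542], [0.0, 495.6186, 243.9383], [0.0, 0.0, 1.0]], 'origin': [0.4639, -0.1257, 0.989], 'orientation': [[0.129, -0.9664, 0.2221], [-0.9916, -0.1268, 0.0242], [0.0048, -0.2234, -0.9747]]}
scene {'intrinsics': [[596.1331, 0.0, 314.8228], [0.0, 596.1331, 228.3088], [0.0, 0.0, 1.0]], 'origin': [1.2693, 1.0798, 0.8627], 'orientation': [[-0.894, 0.22, -0.3904], [0.4476, 0.4799, -0.7546], [0.0213, -0.8493, -0.5275]]}
wrist {'intrinsics': [[398.3627, 0.0, 316.2896], [0.0, 398.3627, 242.4652], [0.0, 0.0, 1.0]], 'tool_from_camera': [[-0.0001, -0.9505, -0.3108, 0.0787], [1.0, -0.0003, 0.0007, -0.0008], [-0.0007, -0.3108, 0.9505, -0.1242], [0.0, 0.0, 0.0, 1.0]]}
```

View pics/top0.png

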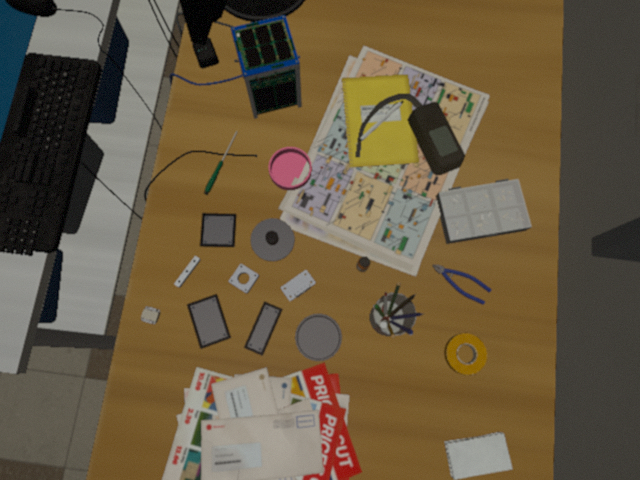

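View pics/scene0.png

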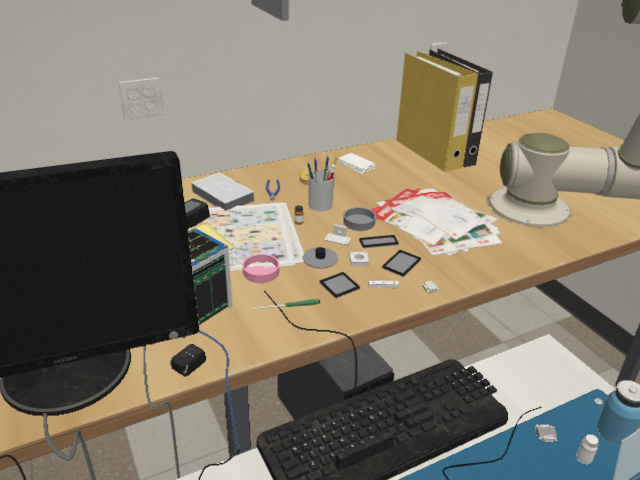

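The top view shows the trays: square (218,230), bracket (208,321) and bar (264,328). It also shows the tub (318,338), lid (272,239), spacer (243,278), bracket (297,286), bar (187,271), connector (150,315) and pen pot (393,314).

```bash
cat > h.py <<'E'
import numpy as np,cv2
from rig import env,optics
def cast(d,pts,z):
    """pixels -> world points on plane z"""
    p=np.atleast_2d(np.array(pts,float)); K=d['intrinsics']
    r=np.c_[(p-[K[0,2],K[1,2]])/[K[0,0],K[1,1]],np.ones(len(p))]@np.array(d['orientation']).T
    o=np.array(d['origin']); return o+r*((z-o[2])/r[:,2:])
def wrist():
    s=env.observe(); d=optics.get_image('wrist'); R=np.array(s['tool_rot']); T=np.array(d['tool_from_camera'])
    d['orientation']=R@T[:3,:3]; d['origin']=np.array(s['position'])+R@T[:3,3]; return d
def goto(xyz,yaw):
    """rows for shift/turn from present pose to xyz, tool down, tool-y axis at yaw deg (mod 180)"""
    from scipy.spatial.transform import Rotation as Ro
    s=env.observe(); R=np.array(s['tool_rot']); y=np.deg2rad(yaw); best=None
    for k in (0,np.pi):
        c=np.array([np.cos(y+k),np.sin(y+k),0]); z=np.array([0,0,-1.]); G=np.c_[np.cross(c,z),c,z]
        v=Ro.from_matrix(R.T@G).as_rotvec(degrees=True)
        print('shift',np.round(R.T@(np.array(xyz)-s['position'])/.5,4),'turn',np.round(v/120,4))
E
python3 - <<'E'
from h import *
d=optics.get_image('top')
for n,p,z in [('sqtray',(218,230),.005),('brtray',(208,321),.005),('bartray',(264,328),.005),('tub',(318,338),.025),('lid',(272,239),.02),('spacer',(243,278),.014),('bracket',(297,286),.005),('bar',(187,271),.012),('conn',(150,315),.012),('pot',(393,314),.098),('vial',(363,264),.05),('edge',(130,250),0),('edge',(100,460),0)]:
    print(n,np.round(cast(d,p,z),3)[0])
goto([.44,.03,.35],90); goto([.44,.03,.35],150)
E
```

```text
sqtray [0.691 0.101 0.005]
brtray [0.507 0.089 0.005]
bartray [ 0.507 -0.022  0.005]
tub [ 0.501 -0.13   0.025]
lid [ 0.683 -0.013  0.02 ]
spacer [0.598 0.033 0.014]
bracket [ 0.598 -0.075  0.005]
bar [0.598 0.146 0.012]
conn [0.503 0.202 0.012]
pot [ 0.557 -0.257  0.098]
vial [ 0.65  -0.198  0.05 ]
edge [ 0.627  0.273 -0.   ]
edge [0.229 0.243 0.   ]
shift [-0.7988 -0.7259 -0.1996] turn [-0.0004 -0.0002 -0.1766]
shift [-0.7988 -0.7259 -0.1996] turn [-2.0000e-04  5.0000e-04  1.3234e+00]
shift [-0.7988 -0.7259 -0.1996] turn [-3.000e-04 -3.000e-04 -6.766e-01]
shift [-0.7988 -0.7259 -0.1996] turn [-4.000e-04  3.000e-04  8.234e-01]
```

View pics/wrist0.png

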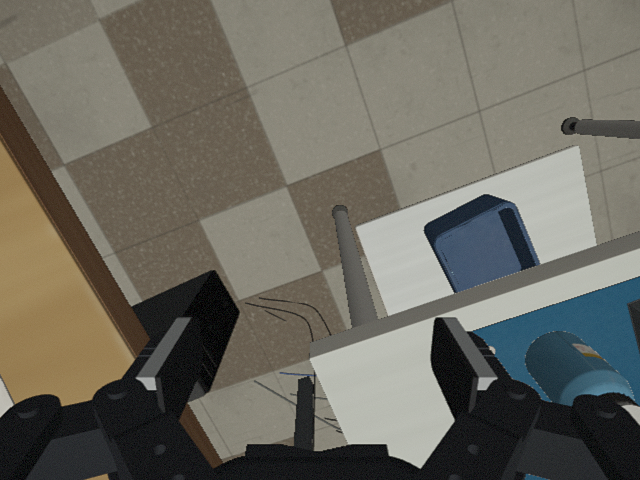

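```bash
python3 -c "
from h import *
goto([.62,.02,.31],90)"
```

```text
shift [-1.1417 -0.6144 -0.1198] turn [-0.0004 -0.0002 -0.1766]
shift [-1.1417 -0.6144 -0.1198] turn [-2.0000e-04  5.0000e-04  1.3234e+00]
```

>>> arm_command(commands=[-1, -0.9, -0.48, -0.12, 0, 0, -0.1766, -1, -0.9, -0.48, -0.12, 0, 0, -0.1766, -1, -0.9, -0.48, -0.12, 0, 0, -0.1766, -1, -0.9, -0.48, -0.12, 0, 0, -0.1766, -1, -0.9, -0.48, -0.12, 0, 0, -0.1766, -1, -0.9, -0.48, -0.12, 0, 0, -0.1766, -1, -0.9, -0.48, -0.12, 0, 0, -0.1766, -1, -0.9, -0.48, -0.12, 0, 0, -0.1766, -1, -0.9, -0.48, -0.12, 0, 0, -0.1766, -1, -0.9, -0.48, -0.12, 0, 0, -0.1766, -1, -0.9, -0.48, -0.12, 0, 0, -0.1766, -1, -0.9, -0.48, -0.12, 0, 0, -0.1766])

```text
time_s: 1.2
position: [0.5155, 0.1443, 0.3075]
tool_rot: [[-1.0, 0.0, -0.0], [0.0, 1.0, 0.0], [0.0, 0.0, -1.0]]
ft_force: [0.7, 0.5, -0.2]
grip_width: 0.0855
gripper_force: 0.0
```

```bash
python3 -c "
from h import *
goto([.62,.02,.31],90)"
```

```text
shift [-0.209  -0.2485 -0.005 ] turn [ 0.     -0.     -0.0001]
shift [-0.209  -0.2485 -0.005 ] turn [-0.     -0.      1.4999]
```

>>> arm_command(commands=[-1, -0.21, -0.25, -0.005, 0, 0, 0, -1, -0.21, -0.25, -0.005, 0, 0, 0, -1, -0.21, -0.25, -0.005, 0, 0, 0, -1, -0.21, -0.25, -0.005, 0, 0, 0, -1, -0.21, -0.25, -0.005, 0, 0, 0, -1, -0.21, -0.25, -0.005, 0, 0, 0, -1, -0.21, -0.25, -0.005, 0, 0, 0])

```text
time_s: 1.78
position: [0.6193, 0.0216, 0.3095]
tool_rot: [[-1.0, -0.0, -0.001], [-0.0, 1.0, 0.0], [0.001, 0.0, -1.0]]
ft_force: [-0.4, 0.3, 0.6]
grip_width: 0.0854
gripper_force: 0.0
```

```bash
python3 -c "
from h import *
d=wrist(); cv2.imwrite('pics/w1.png',d['image'][:,:,::-1]); import pickle; pickle.dump(d,open('w1.pkl','wb')); print(d['origin'])"
```

```text
[0.54033493 0.02045701 0.43375644]
```

View pics/w1.png

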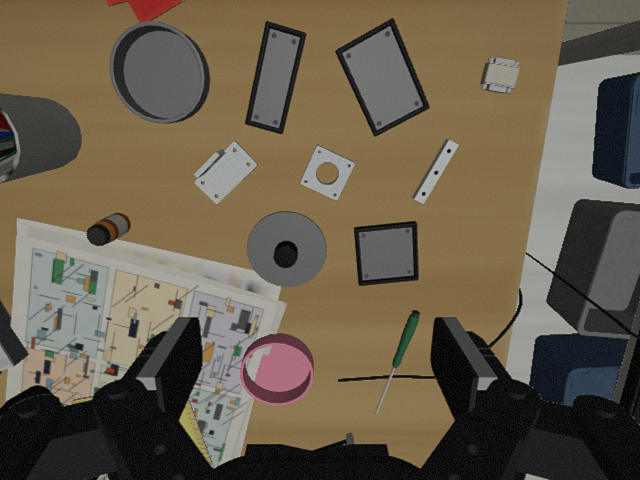

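The wrist view shows every item: tub (160,72), bar tray (277,77), bracket tray (383,77), connector (501,75), bracket (225,172), spacer (327,172), bar (437,171), lid (287,250) and square tray (387,253). Next I segment them.

```bash
cat > seg.py <<'E'
from h import *
import pickle
d=pickle.load(open('w1.pkl','rb')); im=d['image']; hsv=cv2.cvtColor(im,cv2.COLOR_RGB2HSV)
print('wood',hsv[200,450],'conn',hsv[75,501],'bar',hsv[165,440])
m=((hsv[...,1]<90)|(hsv[...,2]<60)).astype(np.uint8)*255
cv2.imwrite('m.png',m)
L=[('tub',(160,72),.025),('bartray',(277,77),.008),('brtray',(383,77),.008),('conn',(501,75),.012),('bracket',(225,172),.005),('spacer',(310,172),.014),('bar',(440,171),.012),('lid',(262,250),.011),('sqtray',(387,253),.008)]
cs,_=cv2.findContours(m,cv2.RETR_EXTERNAL,cv2.CHAIN_APPROX_NONE)
for n,p,z in L:
    for c in cs:
        if cv2.pointPolygonTest(c,p,False)>=0:
            w=cast(d,c[:,0],z)[:,:2]*1000
            (cx,cy),(a,b),t=cv2.minAreaRect(w.astype(np.float32))
            bx=cv2.boxPoints(((cx,cy),(a,b),t)); e=bx[1]-bx[0]; f=bx[2]-bx[1]
            l=e if np.hypot(*e)>np.hypot(*f) else f
            print(n,'c',round(cx,1),round(cy,1),'size',round(a,1),round(b,1),'long dir',round(np.degrees(np.arctan2(l[1],l[0]))%180,1),'px',cv2.boundingRect(c))
            if n in('tub','lid'): print('  circ',cv2.minEnclosingCircle(w.astype(np.float32)))
A=[cv2.resize(im[y-45:y+45,x-50:x+50,::-1],(400,360),interpolation=cv2.INTER_CUBIC) for x,y in [(225,172),(501,75)]]
A+=[cv2.cvtColor(cv2.resize(m,(320,240)),cv2.COLOR_GRAY2BGR)]
B=np.zeros((600,800,3),np.uint8); B[:360,:400]=A[0]; B[:360,400:]=A[1]; B[360:,:320]=A[2]
cv2.imwrite('pics/c1.png',B)
E
python3 seg.py
```

```text
wood [ 18 113 135] conn [ 28  23 153] bar [ 68   6 169]
tub c 505.6 -128.1 size 94.3 89.0 long dir 83.8 px (109, 21, 101, 103)
  circ ((505.9085998535156, -128.20883178710938), 47.27134704589844)
bartray c 509.2 -21.0 size 39.6 97.2 long dir 164.9 px (245, 21, 61, 113)
brtray c 509.3 87.0 size 91.3 61.6 long dir 27.5 px (335, 19, 94, 117)
conn c 505.4 200.5 size 34.7 30.8 long dir 81.5 px (480, 57, 40, 37)
bracket c 600.1 -78.5 size 39.9 65.4 long dir 132.3 px (193, 141, 65, 64)
spacer c 600.6 31.9 size 45.1 45.3 long dir 155.0 px (300, 145, 55, 56)
bar c 599.5 145.3 size 16.1 70.7 long dir 153.2 px (412, 139, 47, 66)
lid c 731.6 26.0 size 884.8 582.4 long dir 89.9 px (0, 0, 640, 480)
  circ ((824.7714233398438, 25.938358306884766), 484.6979675292969)
sqtray c 692.7 100.4 size 71.3 69.3 long dir 6.1 px (354, 221, 64, 65)
```

View pics/c1.png

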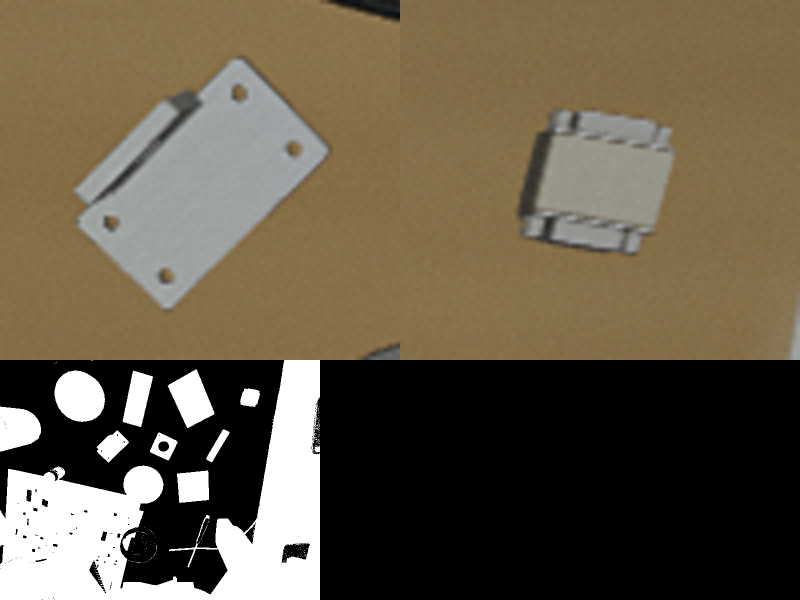

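The crop shows the bracket's base corners and its flange along the upper-left long edge, and the connector's beige housing with its ends facing left and right. Now I get unbiased centres by casting at mid-height, and the grasp moves.

```bash
cat > seg2.py <<'E'
from h import *
import pickle
d=pickle.load(open('w1.pkl','rb')); im=d['image']; hsv=cv2.cvtColor(im,cv2.COLOR_RGB2HSV)
m=((hsv[...,1]<90)|(hsv[...,2]<60)).astype(np.uint8)*255
cs,_=cv2.findContours(m,cv2.RETR_EXTERNAL,cv2.CHAIN_APPROX_NONE)
for n,p,z in [('tub',(160,72),.0125),('bartray',(277,77),.004),('brtray',(383,77),.004),('conn',(501,75),.006),('spacer',(310,172),.007),('bar',(440,171),.006),('sqtray',(387,253),.004)]:
    c=[c for c in cs if cv2.pointPolygonTest(c,p,False)>=0][0]
    r=cv2.minAreaRect((cast(d,c[:,0],z)[:,:2]*1000).astype(np.float32)); print(n,np.round(r[0],1),np.round(r[1],1))
g=((hsv[...,1]<60)&(hsv[...,2]<125)&(hsv[...,2]>15)).astype(np.uint8)*255; g[:,:240]=0;g[:,335:]=0;g[:205]=0;g[295:]=0
g=cv2.morphologyEx(g,cv2.MORPH_OPEN,np.ones((5,5)))
c=max(cv2.findContours(g,cv2.RETR_EXTERNAL,cv2.CHAIN_APPROX_NONE)[0],key=cv2.contourArea)
w=(cast(d,c[:,0],.009)[:,:2]*1000).astype(np.float32); print('lid',cv2.fitEllipse(w),cv2.minEnclosingCircle(w))
k=((hsv[...,2]<45)&(g>0)).astype(np.uint8); ys,xs=np.where(k>0); print('knob px',xs.min(),xs.max(),ys.min(),ys.max(),cast(d,(np.mean(xs),np.mean(ys)),.024))
b=np.array([(240,57),(330,150),(168,308),(78,220)])/4+[175,127]
w=cast(d,b,.005)[:,:2]*1000; o=w.mean(0); x=(w[1]+w[2]-w[0]-w[3]); x=(w[1]-w[0]+w[2]-w[3]); x/=np.hypot(*x)
print('base',w.round(1).tolist(),o,'xdir',np.degrees(np.arctan2(x[1],x[0])),'flange',o-16.5*x)
print(env.observe()['q'])
E
python3 seg2.py
```

```text
tub [ 504.6 -132.7] [97.2 91.7]
bartray [508.9 -21.4] [40.  98.1]
brtray [509.   87.7] [92.1 62.2]
conn [504.9 203.1] [35.2 31.3]
spacer [601.6  32.1] [45.9 46.1]
bar [600.3 147.1] [16.4 71.7]
sqtray [694.1 101.2] [71.9 70. ]
lid ((687.8058471679688, -13.116840362548828), (88.25733184814453, 88.86909484863281), 64.25691223144531) ((687.8218994140625, -13.216564178466797), 44.99951171875)
knob px 274 297 241 267 [[ 0.68669532 -0.01214458  0.024     ]]
base [[568.9, -64.1], [593.0, -41.7], [635.8, -88.1], [611.6, -110.5]] [602.34642112 -76.10080571] xdir 42.8938957921385 flange [590.25826673 -87.33141225]
[-8.89446991e+00  2.74220550e+01  5.54156602e+01  1.23544651e-02
  9.71766569e+01 -9.89500639e+01]
```

```bash
python3 -c "
from h import *
goto([.5905,-.0873,.10],42.5);goto([.5905,-.0873,.029],42.5)"
```

```text
shift [ 0.0573 -0.2188  0.4197] turn [ 1.000e-04 -1.000e-04  3.963e-01]
shift [ 0.0573 -0.2188  0.4197] turn [ 2.0000e-04  1.0000e-04 -1.1037e+00]
shift [ 0.0572 -0.2189  0.5617] turn [ 1.000e-04 -1.000e-04  3.963e-01]
shift [ 0.0572 -0.2189  0.5617] turn [ 2.0000e-04  1.0000e-04 -1.1037e+00]
```

>>> arm_command(commands=[-0.3, 0.057, -0.219, 0.42, 0, 0, 0.396, -0.3, 0.057, -0.219, 0.42, 0, 0, 0.396, -0.3, 0.057, -0.219, 0.42, 0, 0, 0.396, -0.3, 0.057, -0.219, 0.42, 0, 0, 0.396, -0.3, 0.057, -0.219, 0.42, 0, 0, 0.396, -0.3, 0.057, -0.219, 0.42, 0, 0, 0.396, -0.3, 0.057, -0.219, 0.42, 0, 0, 0.396, -0.3, 0.057, -0.219, 0.42, 0, 0, 0.396, -0.3, 0.057, -0.219, 0.48, 0, 0, 0.396, -0.3, 0.057, -0.219, 0.53, 0, 0, 0.396, -0.3, 0.057, -0.219, 0.556, 0, 0, 0.396, -0.3, 0.057, -0.219, 0.556, 0, 0, 0.396], newtons=40)

```text
time_s: 2.83
position: [0.5903, -0.0867, 0.0305]
tool_rot: [[-0.679, 0.734, -0.003], [0.734, 0.679, 0.001], [0.003, -0.001, -1.0]]
ft_force: [-0.5, -0.0, -0.9]
grip_width: 0.0554
gripper_force: 0.0
```

```bash
python3 -c "
from h import *
d=wrist(); cv2.imwrite('pics/w2.png',d['image'][:,:,::-1]);
goto([.5905,-.0873,.029],42.5)"
```

```text
shift [ 0.0005 -0.0013  0.0063] turn [-0.     -0.0001  0.0017]
shift [ 0.0005 -0.0013  0.0063] turn [ 2.0000e-04 -0.0000e+00 -1.4983e+00]
```

View pics/w2.png

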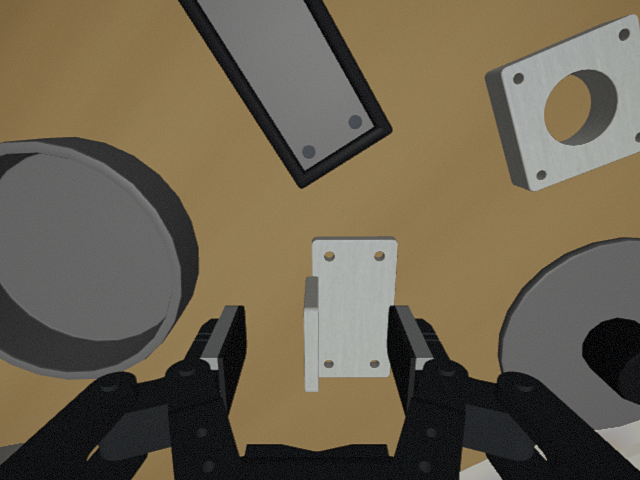

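The flange sits between the fingers (column about 311, rows 280–390) and is centred on the TCP. I'll close and lift.

>>> arm_command(commands=[-0.3, 0, -0.002, 0.004, 0, 0, 0, 0.3, 0, -0.002, 0.004, 0, 0, 0, 1, 0, -0.002, 0.004, 0, 0, 0, 1, 0, -0.002, 0.004, 0, 0, 0, 1, 0, -0.002, 0.004, 0, 0, 0, 1, 0, -0.002, 0.004, 0, 0, 0, 1, 0, -0.002, 0.004, 0, 0, 0, 1, 0, -0.002, -0.04, 0, 0, 0, 1, 0, -0.002, -0.1, 0, 0, 0, 1, 0, -0.002, -0.14, 0, 0, 0, 1, 0, -0.002, -0.14, 0, 0, 0], newtons=40)

```text
time_s: 3.8
position: [0.592, -0.0895, 0.1058]
tool_rot: [[-0.675, 0.737, 0.007], [0.737, 0.675, -0.002], [-0.006, 0.003, -1.0]]
ft_force: [0.7, 0.3, -1.2]
grip_width: 0.0044
gripper_force: 40.2
```

```bash
python3 -c "
from h import *
# base origin rel. TCP: TCP on flange centre, tray long 27.5 -> bracket y dir 27.5 or 207.5, tool y = xdir = yaw
for yaw in (117.5,):
  for sg in (1,):
    u=np.array([np.cos(np.radians(yaw)),np.sin(np.radians(yaw))])
    print(env.observe()['tool_rot'])
    for s in (1,-1):
      t=np.array([.509,.0877])-s*u*.0165; print('s',s,t)
      goto([*t,.10],yaw); goto([*t,.036],yaw)"
```

```text
[[-0.67547223  0.73735473  0.00672912]
 [ 0.73735803  0.67549767 -0.00245646]
 [-0.00635679  0.0033025  -0.99997434]]
s 1 [0.51661885 0.07306432]
shift [0.3417 0.1084 0.0098] turn [-6.000e-04  3.600e-03 -6.251e-01]
shift [0.3417 0.1084 0.0098] turn [3.900e-03 7.000e-04 8.749e-01]
shift [0.3425 0.108  0.1378] turn [-6.000e-04  3.600e-03 -6.251e-01]
shift [0.3425 0.108  0.1378] turn [3.900e-03 7.000e-04 8.749e-01]
s -1 [0.50138115 0.10233568]
shift [0.4054 0.1255 0.0094] turn [-6.000e-04  3.600e-03 -6.251e-01]
shift [0.4054 0.1255 0.0094] turn [3.900e-03 7.000e-04 8.749e-01]
shift [0.4062 0.1251 0.1374] turn [-6.000e-04  3.600e-03 -6.251e-01]
shift [0.4062 0.1251 0.1374] turn [3.900e-03 7.000e-04 8.749e-01]
```

>>> arm_command(commands=[1, 0.342, 0.108, 0, 0, 0, -0.625, 1, 0.342, 0.108, 0, 0, 0, -0.625, 1, 0.342, 0.108, 0, 0, 0, -0.625, 1, 0.342, 0.108, 0, 0, 0, -0.625, 1, 0.342, 0.108, 0, 0, 0, -0.625, 1, 0.342, 0.108, 0, 0, 0, -0.625, 1, 0.342, 0.108, 0, 0, 0, -0.625, 1, 0.342, 0.108, 0, 0, 0, -0.625, 1, 0.342, 0.108, 0, 0, 0, -0.625, 1, 0.342, 0.108, 0, 0, 0, -0.625, 1, 0.342, 0.108, 0.03, 0, 0, -0.625, 1, 0.342, 0.108, 0.03, 0, 0, -0.625])

```text
time_s: 4.8
position: [0.5134, 0.0736, 0.0844]
tool_rot: [[-0.886, -0.463, -0.004], [-0.463, 0.886, 0.0], [0.004, 0.002, -1.0]]
ft_force: [-0.7, -0.2, -1.8]
grip_width: 0.0042
gripper_force: 40.1
```

```bash
python3 -c "
from h import *
d=wrist(); cv2.imwrite('pics/w3.png',d['image'][:,:,::-1]);
goto([.5166,.0731,.034],117.5)"
```

```text
shift [-0.0049 -0.0038  0.1026] turn [ 0.0009 -0.0015 -0.0008]
shift [-0.0049 -0.0038  0.1026] turn [-0.0024 -0.0015  1.4992]
```

View pics/w3.png

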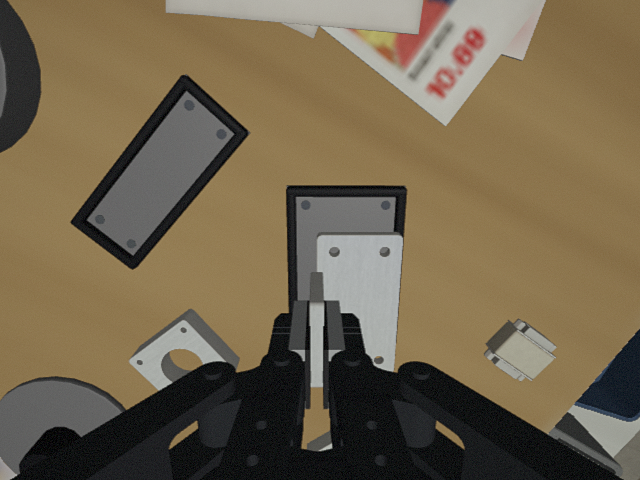

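The bracket is aligned over its tray (tray interior columns 295–398, bracket 317–403). Lower it.

>>> arm_command(commands=[1, -0.005, -0.004, 0.04, 0, 0, 0, 1, -0.005, -0.004, 0.08, 0, 0, 0, 1, -0.005, -0.004, 0.098, 0, 0, 0, 1, -0.005, -0.004, 0.1, 0, 0, 0, 1, -0.005, -0.004, 0.102, 0, 0, 0, 1, -0.005, -0.004, 0.103, 0, 0, 0, 1, -0.005, -0.004, 0.103, 0, 0, 0])

```text
time_s: 5.43
position: [0.5183, 0.073, 0.0361]
tool_rot: [[-0.887, -0.461, 0.002], [-0.461, 0.887, -0.0], [-0.001, -0.001, -1.0]]
ft_force: [0.8, -0.7, -1.6]
grip_width: 0.0039
gripper_force: 40.1
```

>>> arm_command(commands=[1, 0, 0, 0.002, 0, 0, 0, 1, 0, 0, 0.004, 0, 0, 0, 1, 0, 0, 0.006, 0, 0, 0, 1, 0, 0, 0.006, 0, 0, 0])

```text
time_s: 5.77
position: [0.5181, 0.0729, 0.0334]
tool_rot: [[-0.887, -0.461, 0.001], [-0.461, 0.887, -0.0], [-0.001, -0.001, -1.0]]
ft_force: [-2.9, 0.4, 9.9]
grip_width: 0.0041
gripper_force: 41.8
```

>>> arm_command(commands=[-0.1, 0, 0, 0, 0, 0, 0, -0.1, 0, 0, 0, 0, 0, 0, -0.1, 0, 0, 0, 0, 0, 0, -0.1, 0, 0, 0, 0, 0, 0, -0.1, 0, 0, -0.03, 0, 0, 0, -0.1, 0, 0, -0.1, 0, 0, 0, -0.1, 0, 0, -0.16, 0, 0, 0, -0.3, 0, 0, -0.16, 0, 0, 0])

```text
time_s: 6.43
position: [0.5201, 0.0729, 0.1172]
tool_rot: [[-0.887, -0.462, 0.009], [-0.462, 0.887, -0.001], [-0.008, -0.005, -1.0]]
ft_force: [0.5, -0.1, 0.7]
grip_width: 0.0553
gripper_force: 0.0
```

```bash
python3 -c "
from h import *
goto([.6016,.0321,.10],65);goto([.6016,.0321,.024],65);goto([.6003,.1471,.1],63.2)"
```

```text
shift [-0.1067 -0.1474  0.0359] turn [-0.0005  0.0045  0.4374]
shift [-0.1067 -0.1474  0.0359] turn [-5.3000e-03 -6.0000e-04 -1.0626e+00]
shift [-0.1055 -0.1467  0.1879] turn [-0.0005  0.0045  0.4374]
shift [-0.1055 -0.1467  0.1879] turn [-5.3000e-03 -6.0000e-04 -1.0626e+00]
shift [-0.2105  0.0578  0.0357] turn [-4.000e-04  4.500e-03  4.524e-01]
shift [-0.2105  0.0578  0.0357] turn [-5.3000e-03 -5.0000e-04 -1.0476e+00]
```

>>> arm_command(commands=[-0.6, -0.106, -0.147, 0, 0, 0, 0.437, -0.6, -0.106, -0.147, 0, 0, 0, 0.437, -0.6, -0.106, -0.147, 0, 0, 0, 0.437, -0.6, -0.106, -0.147, 0, 0, 0, 0.437, -0.6, -0.106, -0.147, 0, 0, 0, 0.437, -0.6, -0.106, -0.147, 0, 0, 0, 0.437, -0.6, -0.106, -0.147, 0, 0, 0, 0.437, -0.6, -0.106, -0.147, 0.05, 0, 0, 0.437, -0.6, -0.106, -0.147, 0.12, 0, 0, 0.437, -0.6, -0.106, -0.147, 0.15, 0, 0, 0.437, -0.6, -0.106, -0.147, 0.15, 0, 0, 0.437, -0.6, -0.106, -0.147, 0.15, 0, 0, 0.437])

```text
time_s: 7.43
position: [0.5986, 0.0323, 0.0368]
tool_rot: [[-0.907, 0.422, -0.001], [0.422, 0.907, 0.0], [0.001, -0.0, -1.0]]
ft_force: [0.7, 0.3, 0.9]
grip_width: 0.0684
gripper_force: 0.0
```

```bash
python3 -c "
from h import *
d=wrist(); cv2.imwrite('pics/w4.png',d['image'][:,:,::-1]);
goto([.6016,.0321,.024],65)"
```

```text
shift [-0.0043  0.0018  0.0278] turn [0.0001 0.0004 0.0004]
shift [-0.0043  0.0018  0.0278] turn [-7.0000e-04  2.0000e-04 -1.4996e+00]
```

View pics/w4.png

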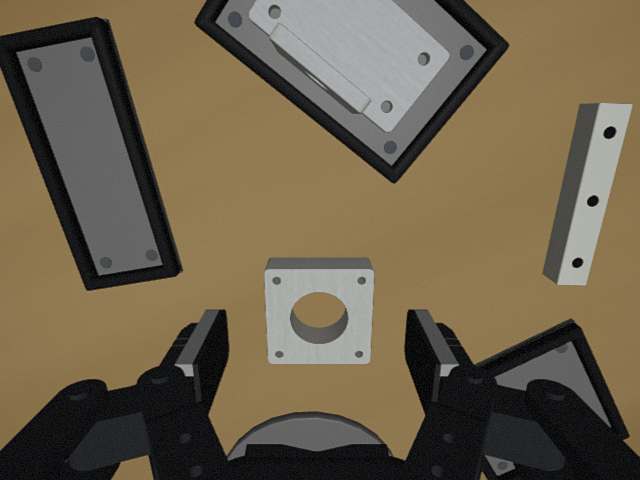

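The bracket lies flat in its tray. The spacer is centred between the fingers (columns 265–373, row 313). Grasp it.

>>> arm_command(commands=[-0.6, -0.003, 0.002, 0.015, 0, 0, 0, -0.6, -0.003, 0.002, 0.026, 0, 0, 0, 0, -0.003, 0.002, 0.026, 0, 0, 0, 1, -0.003, 0.002, 0.026, 0, 0, 0, 1, -0.003, 0.002, 0.026, 0, 0, 0, 1, -0.003, 0.002, 0.026, 0, 0, 0, 1, -0.003, 0.002, 0.026, 0, 0, 0, 1, -0.003, 0.002, 0, 0, 0, 0, 1, -0.003, 0.002, -0.05, 0, 0, 0, 1, -0.003, 0.002, -0.1, 0, 0, 0, 1, -0.003, 0.002, -0.1, 0, 0, 0, 1, -0.003, 0.002, -0.1, 0, 0, 0], newtons=40)

```text
time_s: 8.48
position: [0.601, 0.0325, 0.0884]
tool_rot: [[-0.907, 0.422, 0.003], [0.422, 0.907, -0.0], [-0.002, 0.001, -1.0]]
ft_force: [-0.2, -0.4, -1.5]
grip_width: 0.0426
gripper_force: 40.9
```

```bash
python3 -c "
from h import *
goto([.6941,.1012,.08],96.1);goto([.6941,.1012,.028],96.1)"
```

```text
shift [-0.1108  0.2032  0.0171] turn [ 0.      0.0012 -0.2588]
shift [-0.1108  0.2032  0.0171] turn [ 0.0017 -0.      1.2412]
shift [-0.1105  0.2031  0.1211] turn [ 0.      0.0012 -0.2588]
shift [-0.1105  0.2031  0.1211] turn [ 0.0017 -0.      1.2412]
```

>>> arm_command(commands=[1, -0.111, 0.203, 0, 0, 0, -0.259, 1, -0.111, 0.203, 0, 0, 0, -0.259, 1, -0.111, 0.203, 0, 0, 0, -0.259, 1, -0.111, 0.203, 0, 0, 0, -0.259, 1, -0.111, 0.203, 0, 0, 0, -0.259, 1, -0.111, 0.203, 0, 0, 0, -0.259, 1, -0.111, 0.203, 0.05, 0, 0, -0.259, 1, -0.111, 0.203, 0.08, 0, 0, -0.259, 1, -0.111, 0.203, 0.1, 0, 0, -0.259, 1, -0.111, 0.203, 0.1, 0, 0, -0.259, 1, -0.111, 0.203, 0.1, 0, 0, -0.259, 1, -0.111, 0.203, 0.1, 0, 0, -0.259])

```text
time_s: 9.48
position: [0.6942, 0.101, 0.0382]
tool_rot: [[-0.994, -0.106, 0.001], [-0.106, 0.994, -0.0], [-0.001, -0.0, -1.0]]
ft_force: [-0.0, -0.2, -0.7]
grip_width: 0.0426
gripper_force: 41.0
```

```bash
python3 -c "
from h import *
d=wrist(); cv2.imwrite('pics/w5.png',d['image'][:,:,::-1]);
goto([.6941,.1012,.028],96.1)"
```

```text
shift [0.0003 0.0003 0.0209] turn [-0.0001  0.0009 -0.    ]
shift [0.0003 0.0003 0.0209] turn [1.4e-03 2.0e-04 1.5e+00]
```

View pics/w5.png

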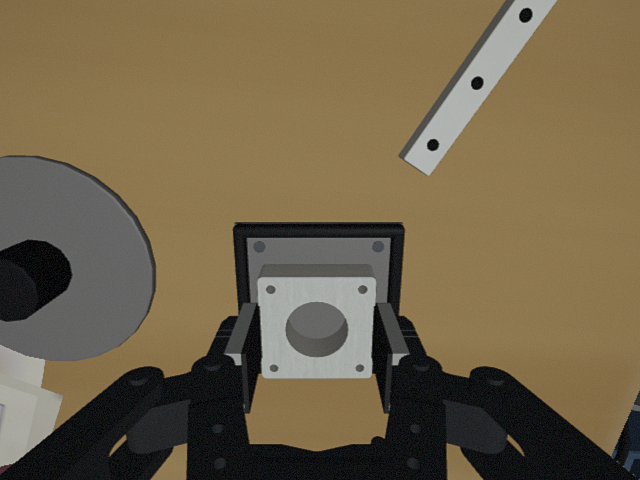

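The spacer is square and centred over its tray (tray columns 235–403, spacer 258–376). Lower it.

>>> arm_command(commands=[1, 0, 0, 0.01, 0, 0, 0, 1, 0, 0, 0.017, 0, 0, 0, 1, 0, 0, 0.019, 0, 0, 0, 1, 0, 0, 0.021, 0, 0, 0, 1, 0, 0, 0.022, 0, 0, 0, 1, 0, 0, 0.022, 0, 0, 0])

```text
time_s: 10.03
position: [0.6936, 0.1011, 0.0276]
tool_rot: [[-0.994, -0.107, 0.0], [-0.107, 0.994, -0.0], [-0.0, -0.0, -1.0]]
ft_force: [-4.9, -0.4, 9.1]
grip_width: 0.0427
gripper_force: 41.9
```

>>> arm_command(commands=[-0.4, 0, 0, 0, 0, 0, 0, -0.4, 0, 0, 0, 0, 0, 0, -0.4, 0, 0, 0, 0, 0, 0, -0.4, 0, 0, -0.005, 0, 0, 0, -0.4, 0, 0, -0.03, 0, 0, 0, -0.4, 0, 0, -0.09, 0, 0, 0, -0.3, 0, 0, -0.14, 0, 0, 0, -0.2, 0, 0, -0.14, 0, 0, 0])

```text
time_s: 10.7
position: [0.6961, 0.1012, 0.1032]
tool_rot: [[-0.994, -0.107, 0.01], [-0.107, 0.994, -0.0], [-0.01, -0.001, -1.0]]
ft_force: [1.0, 0.6, 0.4]
grip_width: 0.0512
gripper_force: 0.0
```

```bash
python3 -c "
from h import *
d=wrist(); cv2.imwrite('pics/w6.png',d['image'][:,:,::-1]);
goto([.6003,.1471,.04],63.2);goto([.6003,.1471,.025],63.2)"
```

```text
shift [0.1796 0.1117 0.1196] turn [0.0005 0.0033 0.2744]
shift [0.1796 0.1117 0.1196] turn [-4.4000e-03  7.0000e-04 -1.2256e+00]
shift [0.1798 0.1117 0.1496] turn [0.0005 0.0033 0.2744]
shift [0.1798 0.1117 0.1496] turn [-4.4000e-03  7.0000e-04 -1.2256e+00]
```

View pics/w6.png

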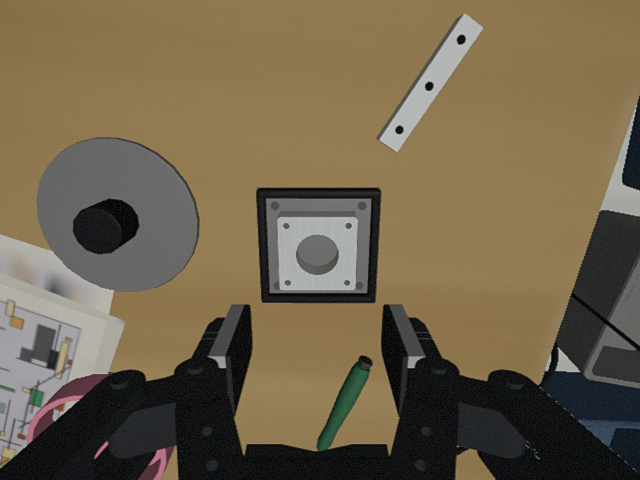

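The spacer is flat inside its tray (centre 317,253). Next is the bar.

>>> arm_command(commands=[-0.2, 0.18, 0.112, 0, 0, 0, 0.274, -0.2, 0.18, 0.112, 0, 0, 0, 0.274, -0.2, 0.18, 0.112, 0, 0, 0, 0.274, -0.2, 0.18, 0.112, 0, 0, 0, 0.274, -0.2, 0.18, 0.112, 0, 0, 0, 0.274, -0.2, 0.18, 0.112, 0, 0, 0, 0.274, -0.2, 0.18, 0.112, 0.05, 0, 0, 0.274, -0.2, 0.18, 0.112, 0.1, 0, 0, 0.274, -0.2, 0.18, 0.112, 0.13, 0, 0, 0.274, -0.2, 0.18, 0.112, 0.13, 0, 0, 0.274, -0.2, 0.18, 0.112, 0.13, 0, 0, 0.274, -0.2, 0.18, 0.112, 0.13, 0, 0, 0.274])

```text
time_s: 11.75
position: [0.5989, 0.1472, 0.0322]
tool_rot: [[-0.893, 0.449, 0.002], [0.449, 0.893, 0.0], [-0.001, 0.001, -1.0]]
ft_force: [-0.1, 0.3, 0.1]
grip_width: 0.0514
gripper_force: 0.0
```

```bash
cat > chk.py <<'E'
from h import *
import sys
d=wrist(); im=d['image']; hsv=cv2.cvtColor(im,cv2.COLOR_RGB2HSV)
z=float(sys.argv[1]); v=int(sys.argv[2]); smax=int(sys.argv[3])
m=((hsv[...,1]<smax)&(hsv[...,2]>v)).astype(np.uint8)*255; m[:150]=0;m[:,:220]=0;m[:,420:]=0
m=cv2.morphologyEx(m,cv2.MORPH_OPEN,np.ones((3,3)))
for c in cv2.findContours(m,cv2.RETR_EXTERNAL,cv2.CHAIN_APPROX_NONE)[0]:
    if cv2.contourArea(c)<700: continue
    w=(cast(d,c[:,0],z)[:,:2]*1000).astype(np.float32); r=cv2.minAreaRect(w); b=cv2.boxPoints(r)
    e=max(b[1]-b[0],b[2]-b[1],key=lambda q:np.hypot(*q)); print('px',cv2.boundingRect(c),'c',np.round(r[0],1),np.round(r[1],1),np.degrees(np.arctan2(e[1],e[0]))%180)
E
python3 chk.py .012 125 60; python3 -c "
from h import *
goto([.6003,.1471,.025],63.2)"
```

```text
px (301, 238, 32, 154) c [600.3 146.1] [12.1 69.8] 153.37057
shift [-0.0024  0.0011  0.0151] turn [0.0005 0.0009 0.0007]
shift [-0.0024  0.0011  0.0151] turn [-1.4000e-03  8.0000e-04 -1.4993e+00]
```

>>> arm_command(commands=[-0.2, -0.002, 0, 0.014, 0, 0, 0, -0.2, -0.002, 0, 0.014, 0, 0, 0, 0.4, -0.002, 0, 0.014, 0, 0, 0, 1, -0.002, 0, 0.014, 0, 0, 0, 1, -0.002, 0, 0.014, 0, 0, 0, 1, -0.002, 0, 0.014, 0, 0, 0, 1, -0.002, 0, 0.014, 0, 0, 0, 1, -0.002, 0, 0.014, 0, 0, 0, 1, -0.002, 0, -0.02, 0, 0, 0, 1, -0.002, 0, -0.08, 0, 0, 0, 1, -0.002, 0, -0.11, 0, 0, 0, 1, -0.002, 0, -0.11, 0, 0, 0])

```text
time_s: 12.8
position: [0.6006, 0.1469, 0.0895]
tool_rot: [[-0.893, 0.45, 0.006], [0.45, 0.893, 0.0], [-0.005, 0.003, -1.0]]
ft_force: [-0.1, 0.5, -1.0]
grip_width: 0.0104
gripper_force: 39.7
```

```bash
python3 -c "
from h import *
goto([.5089,-.0214,.08],74.9);goto([.5089,-.0214,.0285],74.9)"
```

```text
shift [ 0.0123 -0.3832  0.0178] turn [ 0.0012  0.0026 -0.0971]
shift [ 0.0123 -0.3832  0.0178] turn [ 0.0039 -0.0017  1.4029]
shift [ 0.0129 -0.3835  0.1208] turn [ 0.0012  0.0026 -0.0971]
shift [ 0.0129 -0.3835  0.1208] turn [ 0.0039 -0.0017  1.4029]
```

>>> arm_command(commands=[1, 0.013, -0.384, 0, 0, 0, -0.097, 1, 0.013, -0.384, 0, 0, 0, -0.097, 1, 0.013, -0.384, 0, 0, 0, -0.097, 1, 0.013, -0.384, 0, 0, 0, -0.097, 1, 0.013, -0.384, 0, 0, 0, -0.097, 1, 0.013, -0.384, 0, 0, 0, -0.097, 1, 0.013, -0.384, 0.05, 0, 0, -0.097, 1, 0.013, -0.384, 0.08, 0, 0, -0.097, 1, 0.013, -0.384, 0.095, 0, 0, -0.097, 1, 0.013, -0.384, 0.095, 0, 0, -0.097, 1, 0.013, -0.384, 0.095, 0, 0, -0.097, 1, 0.013, -0.384, 0.095, 0, 0, -0.097])

```text
time_s: 13.8
position: [0.5073, -0.0215, 0.0392]
tool_rot: [[-0.966, 0.26, 0.001], [0.26, 0.966, -0.0], [-0.001, 0.0, -1.0]]
ft_force: [0.2, -0.7, 0.0]
grip_width: 0.0107
gripper_force: 39.7
```

```bash
python3 -c "
from h import *
d=wrist(); cv2.imwrite('pics/w7.png',d['image'][:,:,::-1]);
goto([.5089,-.0214,.0285],74.9)"
```

```text
shift [-0.0028  0.0012  0.0218] turn [-0.      0.0007  0.0001]
shift [-0.0028  0.0012  0.0218] turn [-1.0000e-03 -0.0000e+00 -1.4999e+00]
```

View pics/w7.png

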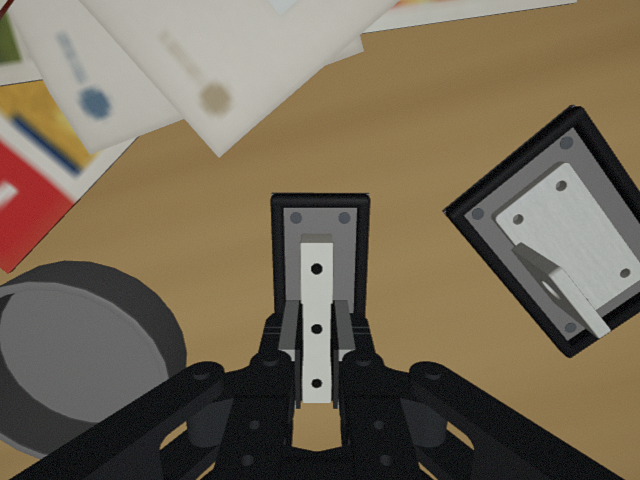

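The bar is centred and aligned over its tray (tray columns 271–369, bar 302–332). Lower it.

>>> arm_command(commands=[1, -0.002, 0, 0.01, 0, 0, 0, 1, -0.002, 0, 0.017, 0, 0, 0, 1, -0.002, 0, 0.019, 0, 0, 0, 1, -0.002, 0, 0.021, 0, 0, 0, 1, -0.002, 0, 0.022, 0, 0, 0, 1, -0.002, 0, 0.022, 0, 0, 0])

```text
time_s: 14.35
position: [0.5079, -0.022, 0.0277]
tool_rot: [[-0.965, 0.261, -0.0], [0.261, 0.965, 0.0], [0.0, -0.0, -1.0]]
ft_force: [0.8, -1.2, -0.9]
grip_width: 0.0104
gripper_force: 39.8
```

>>> arm_command(commands=[1, 0, 0, 0.001, 0, 0, 0, 1, 0, 0, 0.002, 0, 0, 0, 1, 0, 0, 0.002, 0, 0, 0])

```text
time_s: 14.6
position: [0.5079, -0.022, 0.0276]
tool_rot: [[-0.965, 0.261, 0.001], [0.261, 0.965, -0.0], [-0.001, -0.0, -1.0]]
ft_force: [-1.9, -0.2, 8.8]
grip_width: 0.0106
gripper_force: 40.8
```

>>> arm_command(commands=[0.5, 0, 0, 0, 0, 0, 0, 0.5, 0, 0, 0, 0, 0, 0, 0.5, 0, 0, 0, 0, 0, 0, 0.5, 0, 0, -0.005, 0, 0, 0, 0.5, 0, 0, -0.03, 0, 0, 0, 0.5, 0, 0, -0.09, 0, 0, 0, 0.2, 0, 0, -0.14, 0, 0, 0, -0.1, 0, 0, -0.14, 0, 0, 0])

```text
time_s: 15.27
position: [0.5097, -0.0225, 0.1007]
tool_rot: [[-0.965, 0.261, 0.007], [0.261, 0.965, -0.002], [-0.007, -0.0, -1.0]]
ft_force: [0.1, -0.2, 1.1]
grip_width: 0.0448
gripper_force: 0.0
```

```bash
python3 -c "
from h import *
d=wrist(); cv2.imwrite('pics/w8.png',d['image'][:,:,::-1]);
goto([.5049,.2031,.045],80.5)"
```

```text
shift [0.1256 0.4332 0.1067] turn [-0.0002  0.0022 -0.0468]
shift [0.1256 0.4332 0.1067] turn [3.3000e-03 3.0000e-04 1.4532e+00]
```

View pics/w8.png

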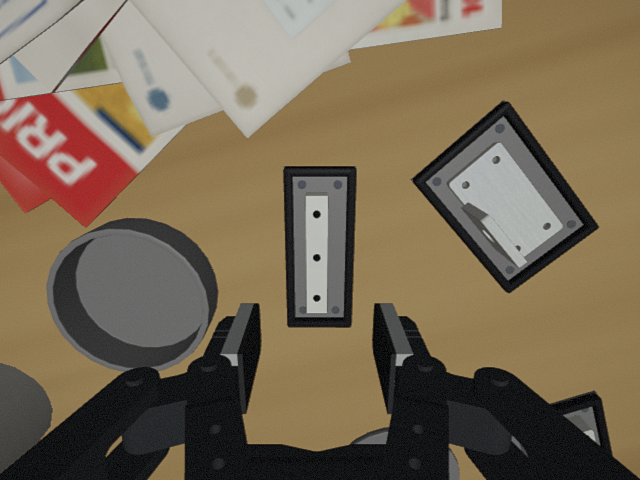

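The bar is flat inside its tray (316,255). Now the connector.

>>> arm_command(commands=[-0.2, 0.126, 0.433, 0, 0, 0, -0.047, -0.2, 0.126, 0.433, 0, 0, 0, -0.047, -0.2, 0.126, 0.433, 0, 0, 0, -0.047, -0.2, 0.126, 0.433, 0, 0, 0, -0.047, -0.2, 0.126, 0.433, 0, 0, 0, -0.047, -0.2, 0.126, 0.433, 0, 0, 0, -0.047, -0.2, 0.126, 0.433, 0, 0, 0, -0.047, -0.2, 0.126, 0.433, 0.06, 0, 0, -0.047, -0.2, 0.126, 0.433, 0.106, 0, 0, -0.047, -0.2, 0.126, 0.433, 0.106, 0, 0, -0.047, -0.2, 0.126, 0.433, 0.106, 0, 0, -0.047])

```text
time_s: 16.23
position: [0.503, 0.2025, 0.0428]
tool_rot: [[-0.986, 0.166, -0.003], [0.166, 0.986, -0.001], [0.003, -0.001, -1.0]]
ft_force: [0.5, 0.5, 0.0]
grip_width: 0.0514
gripper_force: 0.0
```

```bash
python3 chk.py .012 125 60; python3 -c "
from h import *
d=wrist(); cv2.imwrite('pics/w9.png',d['image'][200:400,180:460,::-1]);
goto([.5049,.2031,.02],80.5)"
```

```text
px (283, 289, 71, 47) c [506.6 201.7] [30.5 22. ] 81.67328
shift [-0.0014  0.0006  0.0493] turn [ 0.0001  0.0005 -0.0001]
shift [-0.0014  0.0006  0.0493] turn [ 8.0000e-04 -2.0000e-04  1.4999e+00]
```

View pics/w9.png

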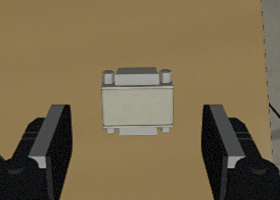

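The connector is centred and square between the fingers (crop 103–173, row 105). Grasp it.

>>> arm_command(commands=[-0.2, -0.004, -0.001, 0.025, 0, 0, -0.006, -0.2, -0.004, -0.001, 0.045, 0, 0, -0.006, -0.2, -0.004, -0.001, 0.046, 0, 0, -0.006, 0.3, -0.004, -0.001, 0.046, 0, 0, -0.006, 1, -0.004, -0.001, 0.046, 0, 0, -0.006, 1, -0.004, -0.001, 0.046, 0, 0, -0.006, 1, -0.004, -0.001, 0.046, 0, 0, -0.006, 1, -0.004, -0.001, 0.046, 0, 0, -0.006, 1, -0.004, -0.001, 0, 0, 0, -0.006, 1, -0.004, -0.001, -0.06, 0, 0, -0.006, 1, -0.004, -0.001, -0.12, 0, 0, -0.006, 1, -0.004, -0.001, -0.12, 0, 0, -0.006], newtons=25)

```text
time_s: 17.33
position: [0.5076, 0.2031, 0.1089]
tool_rot: [[-0.988, 0.152, 0.009], [0.152, 0.988, 0.002], [-0.009, 0.003, -1.0]]
ft_force: [2.0, 0.4, 0.9]
grip_width: 0.03
gripper_force: 25.5
```

Run:
```python
from h import *
# tub: fit ellipse to rim outer edge in w8-like earlier image w1: use rim circle at z=.025 via far side points only
import pickle
d=pickle.load(open('w1.pkl','rb'))
hsv=cv2.cvtColor(d['image'],cv2.COLOR_RGB2HSV); m=((hsv[...,1]<90)|(hsv[...,2]<60)).astype(np.uint8)*255
c=[c for c in cv2.findContours(m,0,1)[0] if cv2.pointPolygonTest(c,(160,72),False)>=0][0]
w=cast(d,c[:,0],.025)[:,:2]; w0=cast(d,c[:,0],0)[:,:2]
cam=np.array(d['origin'][:2]); u=cam-w.mean(0); u/=np.hypot(*u)
from scipy.optimize import least_squares
far=(w-w.mean(0))@u<-.01; near=(w0-w0.mean(0))@u>.02
print(least_squares(lambda p:np.r_[np.hypot(*(w[far]-p).T)-.045,np.hypot(*(w0[near]-p).T)-.045],w.mean(0)).x)
for t in ([.505,-.131,.10],[.505,-.131,.026]): goto(t,90)
```

```text
[ 0.50520699 -0.13118557]
shift [-0.0964 -0.6613  0.0167] turn [ 0.0011  0.0042 -0.0729]
shift [-0.0964 -0.6613  0.0167] turn [ 0.0063 -0.0016  1.4271]
shift [-0.0951 -0.6617  0.1647] turn [ 0.0011  0.0042 -0.0729]
shift [-0.0951 -0.6617  0.1647] turn [ 0.0063 -0.0016  1.4271]
```

>>> arm_command(commands=[1, -0.096, -0.661, 0, 0, 0, -0.073, 1, -0.096, -0.661, 0, 0, 0, -0.073, 1, -0.096, -0.661, 0, 0, 0, -0.073, 1, -0.096, -0.661, 0, 0, 0, -0.073, 1, -0.096, -0.661, 0, 0, 0, -0.073, 1, -0.096, -0.661, 0, 0, 0, -0.073, 1, -0.096, -0.661, 0, 0, 0, -0.073, 1, -0.096, -0.661, 0, 0, 0, -0.073, 1, -0.096, -0.661, 0, 0, 0, -0.073, 1, -0.096, -0.661, 0, 0, 0, -0.073, 1, -0.096, -0.661, 0.03, 0, 0, -0.073, 1, -0.096, -0.661, 0.06, 0, 0, -0.073])

```text
time_s: 18.33
position: [0.5027, -0.1304, 0.0737]
tool_rot: [[-1.0, -0.001, 0.001], [-0.001, 1.0, -0.0], [-0.001, -0.0, -1.0]]
ft_force: [-0.4, -0.1, -0.6]
grip_width: 0.0302
gripper_force: 25.5
```

```bash
python3 -c "
from h import *
d=wrist(); cv2.imwrite('pics/w10.png',d['image'][:,:,::-1]);
goto([.505,-.131,.026],90)"
```

```text
shift [-0.0078 -0.0033  0.0895] turn [ 0.0011 -0.0018  0.0005]
shift [-0.0078 -0.0033  0.0895] turn [ 0.0028  0.0017 -1.4995]
```

View pics/w10.png

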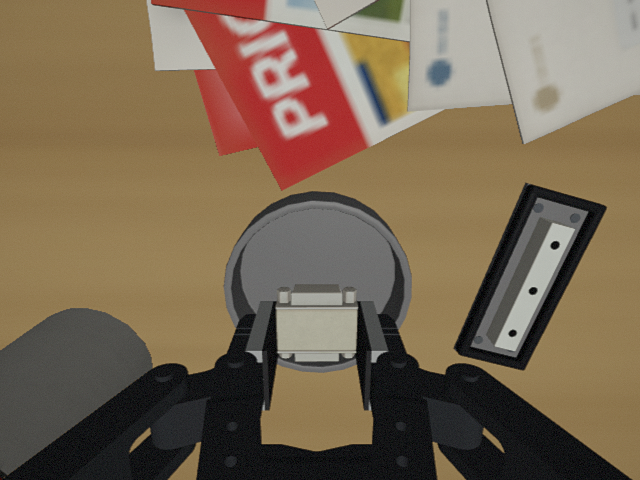

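The connector is held level over the tub mouth (tub centred near column 317, connector 277–357). Lower it.

>>> arm_command(commands=[1, -0.004, -0.002, 0.04, 0, 0, 0, 1, -0.004, -0.002, 0.07, 0, 0, 0, 1, -0.004, -0.002, 0.084, 0, 0, 0, 1, -0.004, -0.002, 0.086, 0, 0, 0, 1, -0.004, -0.002, 0.088, 0, 0, 0, 1, -0.004, -0.002, 0.09, 0, 0, 0, 1, -0.004, -0.002, 0.09, 0, 0, 0])

```text
time_s: 18.97
position: [0.5048, -0.1323, 0.0294]
tool_rot: [[-1.0, -0.0, 0.001], [-0.0, 1.0, -0.001], [-0.001, -0.001, -1.0]]
ft_force: [-0.0, -0.1, -0.6]
grip_width: 0.03
gripper_force: 25.5
```

>>> arm_command(commands=[1, 0, 0, 0.003, 0, 0, 0, 1, 0, 0, 0.006, 0, 0, 0, 1, 0, 0, 0.008, 0, 0, 0, 1, 0, 0, 0.009, 0, 0, 0, 1, 0, 0, 0.009, 0, 0, 0])

```text
time_s: 19.38
position: [0.5045, -0.1324, 0.0244]
tool_rot: [[-1.0, -0.0, 0.0], [-0.0, 1.0, -0.0], [-0.0, -0.0, -1.0]]
ft_force: [-0.5, 0.6, 2.1]
grip_width: 0.03
gripper_force: 25.8
```

>>> arm_command(commands=[0.1, 0, 0, 0, 0, 0, 0, 0.1, 0, 0, 0, 0, 0, 0, 0.1, 0, 0, 0, 0, 0, 0, 0.1, 0, 0, -0.01, 0, 0, 0, 0.1, 0, 0, -0.06, 0, 0, 0, 0.1, 0, 0, -0.12, 0, 0, 0, 0, 0, 0, -0.16, 0, 0, 0, 0, 0, 0, -0.16, 0, 0, 0])

```text
time_s: 20.05
position: [0.5061, -0.1331, 0.1084]
tool_rot: [[-1.0, -0.0, 0.007], [-0.0, 1.0, -0.003], [-0.007, -0.003, -1.0]]
ft_force: [0.1, 0.2, 1.0]
grip_width: 0.043
gripper_force: 0.0
```

```bash
python3 -c "
from h import *
d=wrist(); cv2.imwrite('pics/w11.png',d['image'][:,:,::-1]);
goto([.687,-.0128,.08],90)"
```

```text
shift [-0.3632  0.2399  0.0536] turn [-0.001   0.0019  0.0001]
shift [-0.3632  0.2399  0.0536] turn [-0.003  -0.0016 -1.4999]
```

View pics/w11.png

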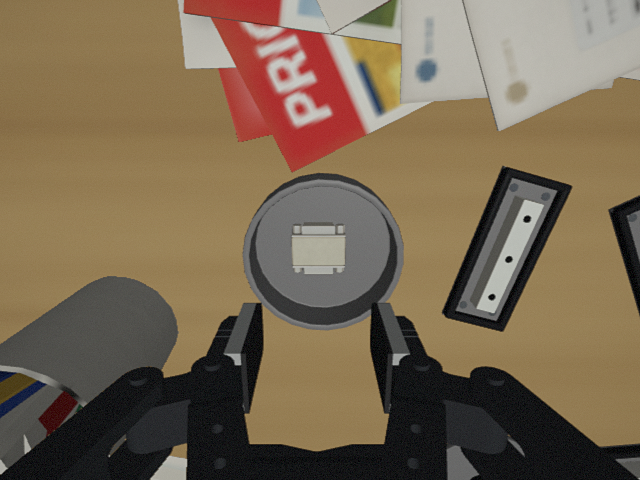

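The connector lies flat in the tub (319,250). I'll refine the tub centre from this view, then fetch the lid.

Run:
```python
from h import *
from scipy.optimize import least_squares
d=wrist(); hsv=cv2.cvtColor(d['image'],cv2.COLOR_RGB2HSV); m=((hsv[...,1]<90)|(hsv[...,2]<60)).astype(np.uint8)*255
m[300:]=0
c=[c for c in cv2.findContours(m,0,1)[0] if cv2.pointPolygonTest(c,(300,200),False)>=0][0][:,0]
c=c[c[:,1]<297]
# near(top) edge of contour = base at z 0 ; sides = rim z .025
w=cast(d,c,.025)[:,:2]; w0=cast(d,c,0)[:,:2]
a=c[:,1]>225; b=c[:,1]<185
r=least_squares(lambda p:np.r_[np.hypot(*(w[a]-p).T)-.045,np.hypot(*(w0[b]-p).T)-.045],w.mean(0)); print(r.x,np.abs(r.fun).max(),a.sum(),b.sum())
```

```text
[ 0.50629236 -0.13071973] 0.001258222169535153 142 72
```

>>> arm_command(commands=[0, -0.363, 0.24, 0, 0, 0, 0, 0, -0.363, 0.24, 0, 0, 0, 0, 0, -0.363, 0.24, 0, 0, 0, 0, 0, -0.363, 0.24, 0, 0, 0, 0, 0, -0.363, 0.24, 0, 0, 0, 0, 0, -0.363, 0.24, 0, 0, 0, 0, 0, -0.363, 0.24, 0.05, 0, 0, 0, 0, -0.363, 0.24, 0.09, 0, 0, 0, 0, -0.363, 0.24, 0.09, 0, 0, 0, 0, -0.363, 0.24, 0.09, 0, 0, 0])

```text
time_s: 20.98
position: [0.6852, -0.0123, 0.0575]
tool_rot: [[-1.0, -0.0, -0.004], [-0.0, 1.0, 0.001], [0.004, 0.001, -1.0]]
ft_force: [-0.8, -0.0, -0.0]
grip_width: 0.0426
gripper_force: 0.0
```

```bash
python3 -c "
from h import *
d=wrist(); cv2.imwrite('pics/w12.png',d['image'][:,:,::-1]);
goto([.687,-.0128,.034],90)"
```

```text
shift [-0.0021 -0.0006  0.0503] turn [ 0.0001 -0.0004 -0.0001]
shift [-0.0021 -0.0006  0.0503] turn [-6.0000e-04 -1.0000e-04  1.4999e+00]
```

View pics/w12.png

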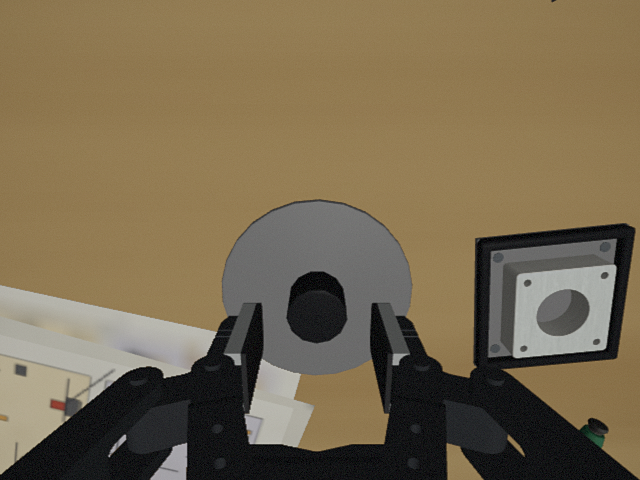

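The knob is centred between the fingers (317,315). Grasp it.

>>> arm_command(commands=[0, -0.004, 0, 0.03, 0, 0, 0, 0, -0.004, 0, 0.049, 0, 0, 0, 0, -0.004, 0, 0.049, 0, 0, 0, 0.4, -0.004, 0, 0.049, 0, 0, 0, 1, -0.004, 0, 0.049, 0, 0, 0, 1, -0.004, 0, 0.049, 0, 0, 0, 1, -0.004, 0, 0.049, 0, 0, 0, 1, -0.004, 0, 0.049, 0, 0, 0, 1, -0.004, 0, 0.01, 0, 0, 0, 1, -0.004, 0, -0.05, 0, 0, 0, 1, -0.004, 0, -0.08, 0, 0, 0, 1, -0.004, 0, -0.08, 0, 0, 0], newtons=50)

```text
time_s: 22.03
position: [0.6895, -0.0125, 0.1033]
tool_rot: [[-1.0, -0.0, 0.007], [-0.0, 1.0, -0.001], [-0.007, -0.001, -1.0]]
ft_force: [0.2, -1.2, -0.3]
grip_width: 0.0235
gripper_force: 49.4
```

```bash
python3 -c "
from h import *
goto([.5062,-.1308,.10],90)"
```

```text
shift [ 0.3667 -0.2365  0.0043] turn [-0.0006  0.0032  0.0001]
shift [ 0.3667 -0.2365  0.0043] turn [-5.0000e-03 -9.0000e-04 -1.4999e+00]
```

>>> arm_command(commands=[1, 0.366, -0.236, 0, 0, 0, 0, 1, 0.366, -0.236, 0, 0, 0, 0, 1, 0.366, -0.236, 0, 0, 0, 0, 1, 0.366, -0.236, 0, 0, 0, 0, 1, 0.366, -0.236, 0, 0, 0, 0, 1, 0.366, -0.236, 0, 0, 0, 0, 1, 0.366, -0.236, 0, 0, 0, 0, 1, 0.366, -0.236, 0.02, 0, 0, 0, 1, 0.366, -0.236, 0.05, 0, 0, 0, 1, 0.366, -0.236, 0.05, 0, 0, 0, 1, 0.366, -0.236, 0.05, 0, 0, 0])

```text
time_s: 22.95
position: [0.5055, -0.1297, 0.0735]
tool_rot: [[-1.0, -0.001, -0.001], [-0.001, 1.0, 0.001], [0.001, 0.001, -1.0]]
ft_force: [0.8, 0.5, -0.8]
grip_width: 0.0237
gripper_force: 49.4
```

```bash
python3 -c "
from h import *
d=wrist(); cv2.imwrite('pics/w13.png',d['image'][:,:,::-1]);
goto([.5062,-.1308,.054],90)"
```

```text
shift [-0.0011 -0.0018  0.0403] turn [ 0.0001 -0.0001  0.0004]
shift [-0.0011 -0.0018  0.0403] turn [ 2.0000e-04  2.0000e-04 -1.4996e+00]
```

View pics/w13.png

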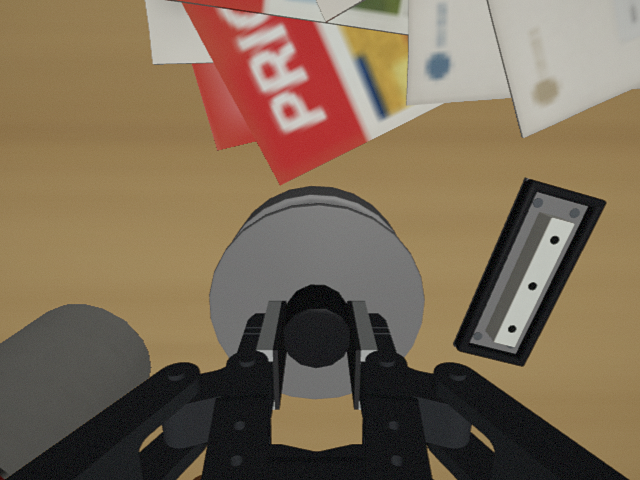

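I've gone over the limit of 14 viewed pictures: this was the 17th. I'll view no more and finish on force and pose readings alone. The lid is over the tub, concentric with the mouth (lid columns 210–424).

>>> arm_command(commands=[1, -0.001, -0.002, 0.02, 0, 0, 0, 1, -0.001, -0.002, 0.032, 0, 0, 0, 1, -0.001, -0.002, 0.034, 0, 0, 0, 1, -0.001, -0.002, 0.036, 0, 0, 0, 1, -0.001, -0.002, 0.038, 0, 0, 0, 1, -0.001, -0.002, 0.04, 0, 0, 0, 1, -0.001, -0.002, 0.04, 0, 0, 0])

```text
time_s: 23.58
position: [0.5056, -0.1314, 0.0547]
tool_rot: [[-1.0, -0.0, 0.001], [-0.0, 1.0, -0.0], [-0.001, -0.0, -1.0]]
ft_force: [0.4, 0.1, 1.6]
grip_width: 0.0239
gripper_force: 49.6
```

>>> arm_command(commands=[1, 0, 0, 0.001, 0, 0, 0, 1, 0, 0, 0.002, 0, 0, 0, 1, 0, 0, 0.003, 0, 0, 0, 1, 0, 0, 0.003, 0, 0, 0])

```text
time_s: 23.92
position: [0.5057, -0.1314, 0.0546]
tool_rot: [[-1.0, -0.0, 0.001], [-0.0, 1.0, -0.001], [-0.001, -0.001, -1.0]]
ft_force: [-5.7, 2.2, 18.9]
grip_width: 0.0237
gripper_force: 51.4
```

The contact height of 54.6 mm fits a seated lid (about 53.6 expected; about 59.6 if the plug were resting on the rim). Release.

>>> arm_command(commands=[0.2, 0, 0, -0.002, 0, 0, 0, 0.2, 0, 0, -0.002, 0, 0, 0, 0.2, 0, 0, -0.002, 0, 0, 0, 0.2, 0, 0, -0.02, 0, 0, 0, 0.2, 0, 0, -0.08, 0, 0, 0, 0.2, 0, 0, -0.14, 0, 0, 0, 0.2, 0, 0, -0.2, 0, 0, 0, 0.2, 0, 0, -0.2, 0, 0, 0, 0.2, 0, 0, -0.2, 0, 0, 0, 0.2, 0, 0, -0.2, 0, 0, 0, 0.2, 0, 0, -0.2, 0, 0, 0])

```text
time_s: 24.83
position: [0.505, -0.1311, 0.1518]
tool_rot: [[-1.0, -0.0, -0.002], [-0.0, 1.0, 0.001], [0.002, 0.001, -1.0]]
ft_force: [0.1, -0.5, 0.4]
grip_width: 0.0342
gripper_force: 0.0
```

Run:
```python
from h import *
s=env.observe(); print(s['position'],s['gripper_force'],s['grip_width'])
d=wrist(); hsv=cv2.cvtColor(d['image'],cv2.COLOR_RGB2HSV)
m=((hsv[...,1]<60)&(hsv[...,2]>75)&(hsv[...,2]<150)).astype(np.uint8)*255; m=cv2.morphologyEx(m,cv2.MORPH_OPEN,np.ones((5,5)))
print('V lid/tub wall along col',hsv[150:300:10,318,2])
o=(.506,-.131)
for c in cv2.findContours(m,0,1)[0]:
    if cv2.contourArea(c)<4000: continue
    w=(cast(d,c[:,0],.030)[:,:2]*1000).astype(np.float32); 
    if np.hypot(*(w.mean(0)-[506,-131]))<40: print(cv2.boundingRect(c),cv2.fitEllipse(w))
```

```text
[ 0.50501717 -0.13112286  0.15178386] 0.0 0.03424467990176801
V lid/tub wall along col [170 146  45 124 120 120 119 119  19  36  29  26  33 110 110]
(248, 172, 138, 131) ((504.5968933105469, -131.93911743164062), (88.17901611328125, 89.50029754638672), 27.26726531982422)
```

```bash
python3 -c "
from h import *
print(env.close_job())"
```

```text
the job is handed in; nothing more can be done
None
```

The job is handed in after about 25 s of robot time: bracket, spacer and bar seen flat in their trays, connector seen flat in the tub, lid seated on it (from contact height and its measured outline, not by eye), nothing held and bystanders not touched; I viewed 17 pictures, over the limit of 14.

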